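# Book in the bread, fill the basket, hang the sign

## Task

Get the bread on offer: first take the hand scanner from its rest, point its window at the barcode label on top of the delivery carton from about 10 cm away, hold it steady there for two seconds, and lay the scanner back in its rest. Then put all the long rolls in the wire basket, and after that hang the folded tent sign over the middle part of the rail's bar so that it hangs straight by its fold. Leave the round bun and everything else where they are.

Things in the scene. Friction and masses are not known exactly. Their poses are not given: they have to be found in the camera images.
- roll1: A long crusty bread roll, 92 long (its x) x 56 wide (its y) x 42 high, with three slanting cuts on top, firm. Origin at the centre of its underside, z up. Lies on the brown paper; to be put in the basket. Three to five of the five are present.
- roll2: A long crusty bread roll, 92 long (its x) x 56 wide (its y) x 42 high, with three slanting cuts on top, firm. Origin at the centre of its underside, z up. Lies on the brown paper; to be put in the basket. Three to five of the five are present.
- roll3: A long crusty bread roll, 92 long (its x) x 56 wide (its y) x 42 high, with three slanting cuts on top, firm. Origin at the centre of its underside, z up. Lies on the brown paper; to be put in the basket. Three to five of the five are present.
- roll4: A long crusty bread roll, 92 long (its x) x 56 wide (its y) x 42 high, with three slanting cuts on top, firm. Origin at the centre of its underside, z up. Lies on the brown paper; to be put in the basket. Three to five of the five are present.
- roll5: A long crusty bread roll, 92 long (its x) x 56 wide (its y) x 42 high, with three slanting cuts on top, firm. Origin at the centre of its underside, z up. Lies on the brown paper; to be put in the basket. Three to five of the five are present.
- bun: A round bun, 70 across, 45 high, domed, with a cross cut on top. Origin at the centre of its underside. Lies among the long rolls; stays where it is.
- basket: Open steel wire basket fixed on the table, 300 (its x) x 210 (its y) outside, rim 90 above the table, floor 6 thick, inside 296 x 206. Origin at the centre of its underside. Goods may be let go from just above or inside the rim.
- scanner: Hand-held label scanner: straight black handle 120 long (its x) x 32 wide (y) x 28 high; at its +x end a grey head 54 wide, bent 45 degrees downwards, ending in a dark red window. Origin at the centre of the handle's underside, z up. Grip the handle across its width at the origin, 16 above it, between the rest's supports. The head reaches x = +114 and 32 below the origin.
- window (a point): The scanner's reading window, at (104, 0, -20) in the scanner's frame. This point's x axis is the reading beam, 45 degrees forwards and down in the scanner's frame; y is the scanner's y.
- rest: The scanner's fixed grey rest: base plate 120 x 90 x 6, two supports 14 thick at x = -40 and +35, flat tops 50 above the table on which the handle lies along the rest's x, head over the +x end. Side lips 52 apart rise 14 above the tops. Origin at the centre of the underside; the scanner's home is 50 above it, with equal axes.
- label (a point): Centre of the white barcode label, 80 x 60, flat on top of the cardboard delivery carton (200 x 150 x 85, fixed), 86 above the table; z is up, x along the carton's 200 mm length. The label is 10 from the carton's centre, towards -x.
- rail: Fixed steel rail stand: horizontal bar along its y, 220 long, 14 in diameter, on two posts at its ends. Origin on the table below the middle of the bar, z up.
- rail_mid (a point): Middle of the rail's bar, on its centre line, 160 above the table; y runs along the bar.
- sign: Folded sheet-metal tent sign with a bread-coloured disc on each face: two upright plates 90 wide (its y) joined by a flat top, open below and at the ends. 36 thick over all (its x), 29 clear between the plates, 80 high, top sheet 3.5 thick. Origin at the centre of its underside, z up. It stands on the table; grip it across its thickness near the top.
- sign_fold (a point): Centre of the underside of the sign's top sheet, 76.5 above the sign's origin: this rests on the bar when it hangs.
- oil: Green oil bottle, 60 across, 200 high; a bystander beyond the work, origin at the underside; leave alone.
- mustard: Jar of mustard, 64 across, 100 high; a bystander beyond the work, origin at the underside; leave alone.
- cup: White paper cup, 76 across, 90 high; a bystander beyond the work, origin at the underside; leave alone.
Things that resemble listed ones, but are neither listed nor needed, are in the scene too. What is shaped like the rest but brown or yellow is not meant.

How it is judged:
By the outcome, as a careful person would: the job done as asked, in the order asked, and still so for the second after the job is handed in, with the robot touching nothing.
Of roll1, roll2, roll3, roll4, roll5 only 3 to 5 are there at a start; the rules pass over those that are not, and their reading is None.
At some moment in a run one of roll1, roll2, roll3, roll4, roll5 may be knocked a few centimetres aside while the robot is not near it.
It also fails if it takes over 210 s, if anything falls off the work surface, if the arm or the gripper's body presses on something with over 40 N, if the wrist force passes 120 N, or if a joint passes its speed limit or range.

## Robot

A 7-joint arm with a two-finger parallel gripper is mounted at the origin on the work surface. World frame = base frame: x ahead of the robot, y to its left, z up, the work surface at z = 0. Lengths are in m, angles in rad, forces in N, time in s.
With the tool pointing down it reaches from about 0.425 to 0.925 m from the base axis. Payload 6.8 kg.
Tool frame: the origin (TCP) lies at the very end of the fingers, on their centre line; the grasp point (between the pads) lies 19 mm behind it (grip_point_offset is the distance from the TCP to the grasp point, in m); z points along the fingers, y is the line along which they close (so a half turn about z gives the same grasp; the last joint's range is limited). The gripper opens to 85 mm and grips with 20 to 120 N. Pads are 22 mm wide; open, the fingers measure 114 mm over their backs; the gripper's body (76 mm by 85 mm) begins 54 mm behind the grasp point. The pads swing forward as they close: fully open they stand 13 mm farther back than shut.
Start: joints at [-1.28, 0.477, 0.022, 1.555, -0.011, 1.109, -0.083], TCP at [0.262, 0.622, 0.231] pointing down, gripper open.
Joint ranges: [-2.96, 2.96], [-0.34, 2.1], [-1.41, 1.46], [0.24, 2.44], [-1.37, 4.51], [0.17, 1.92], [-2.96, 2.96]. Speed limits (rad/s): [2.39, 2.39, 3.14, 3.14, 3.14, 3.14, 3.14].

## Interface

Orientations are given as a unit quaternion [w, x, y, z].
In Python, from station import * gives the robot as it stands.
- The arm moves only by the tool carry_out, never from a script. Its argument "rows" is text: rows parted by semicolons, each of 4 numbers parted by spaces: the shift along the world's x, y, z in mm, then the turn about the world's z in degrees. In form: dx dy dz yaw; .... A call has 1 to 10 rows; each row shifts and turns the commanded pose from where the row before left it; what a row does not reach is not made up. A row lasts 1/8 s, in which the tool goes at most 62.5 mm and 10.7 degrees, less where a joint would pass 70% of its speed; a pose out of reach is approached as far as the arm can. A call is refused whole if a number of a shift passes 62.5 or a number of a turn 10.7, either way. A call with a gripper value outside its range is refused whole. "claw" is the finger opening in mm, from 0 to 85.4, set as the call begins (left out, the last holds). The fingers move at their own pace and stop on an object; "force" is the grip in N (left out, the last holds). Time passes only in rows, so rows that do not move let the fingers close. It gives the time, the measured TCP pose, the force, the opening and the grip force at its end, in the units of the state.
- get_obs(): the state, without advancing time (a new reading comes with each control period).
- read_camera(name): name is "side" or "top" or "wrist"; returns a dict with "img" (420x560x3 uint8, blue, green, red), "fov_y" (degrees; the focal length in pixels is half the picture's height over the tangent of half this angle, whatever the lens; pixels are square), "cx", "cy" (the principal point, pixels), "distortion" ([k1, k2, p1, p2, k3] as OpenCV has them; the pictures are not rectified), "world_to_cam" (4x4, takes a point from world to camera coordinates). Camera axes: x right, y up, looking along -z (the intrinsics and any distortion apply to the point x, -y, -z); pixel columns grow to the right and rows downward; lengths in m; the calibration is good to about 2 mm. A picture is of the moment at which its call begins. There is no depth.
- hand_in(): hands the job in; it is judged then, once.
Trained networks look in the newest picture that a camera, given by its name, has taken for a name from the list of things; names that differ only in an ending like _2 or _b are one class to them, and where a whole thing is asked for, a point or a joint stands for the part that bears it (a point fixed in the world has none). Each returns a list of dicts, best first, with "confidence" (0 to 1); they miss things now and then, are a little off and sometimes report something else, mostly with a low value. They report only what shows in the picture. A call takes as long as a camera call. They do not tell look-alikes from the thing itself.
- recognise(camera, thing): "centre" ([column, row] in pixels, amid what is visible of it).
- outline_of(camera, thing): "pixels" (420x560 bool, what is visible of it) and "centre" ([column, row] in pixels, amid what is visible of it).
- place_of(camera, thing): "centre" ([column, row] in pixels: a listed point, or the origin of a listed thing).
The state is a dict: "t": time; "q": joint angles; "joint_vel": joint speeds; "joint_torque": joint torques, N m; "eef_pos": TCP position; "tool_rot": TCP orientation; "contact_force": force on the tool from outside, world axes, zero at the start; "torque": the same for the moment, N m; "gripper_width": opening from 0.0 (shut) to 1.0 (fully open); "grasp_force": force on a finger pad.
Only numpy, scipy, OpenCV 4.12 (cv2) and the standard library are available. Lean on these libraries where they do the work, as an engineer would, in place of code of your own. Each camera call takes 0.05 s, during which the arm holds its last target. There are 200 camera calls.

## Working session

There is one attempt and no reset: what is moved stays moved. The work goes in short steps, Python scripts to look and compute and a tool call to move; the robot and the scene stay as the last step left them, time stands still between calls to the robot, and variables do not carry over. Pictures are saved under pics/ and viewed, at most 14 in all, crops included, and the job is handed in when it is done.

Besides the shell and the picture viewer there is one more tool, called after ">>>" as name(argument=value, ...) on one line, values as JSON. carry_out: Moves the arm, as the interface text tells. Its arguments: {"type":"object","properties":{"rows":{"type":"string"},"claw":{"type":"number"},"force":{"type":"number"}},"required":["rows"]}

```bash
ls; mkdir -p pics; cat > h.py <<'E'
from station import *
import numpy as np, cv2
from scipy.spatial.transform import Rotation as R
def K(c):
    f=210/np.tan(np.radians(c["fov_y"])/2)
    return np.array([[f,0,c["cx"]],[0,f,c["cy"]],[0,0,1.]]),np.array(c["distortion"],float)
def back(c,px,z):
    k,d=K(c); u=cv2.undistortPoints(np.array(px,float).reshape(-1,1,2),k,d).reshape(-1,2)
    W=np.linalg.inv(np.array(c["world_to_cam"])); o=W[:3,3]
    v=np.c_[u[:,0],-u[:,1],-np.ones(len(u))]@W[:3,:3].T
    return o+v*((z-o[2])/v[:,2])[:,None]
def proj(c,P):
    k,d=K(c); P=np.atleast_2d(P); w=np.array(c["world_to_cam"]); q=P@w[:3,:3].T+w[:3,3]
    return cv2.projectPoints(q*[1,-1,-1],np.zeros(3),np.zeros(3),k,d)[0].reshape(-1,2)
E
python3 - <<'E'
from h import *
o=get_obs();print({k:np.round(v,3).tolist() for k,v in o.items()})
for n in("top","side"):
    c=read_camera(n);cv2.imwrite(f"pics/{n}0.png",cv2.resize(c["img"],(800,600)))
    print(n,c["fov_y"],c["cx"],c["cy"],c["distortion"],np.round(np.linalg.inv(c["world_to_cam"])[:3,3],3))
    for t,z in(("roll1",0),("bun",0),("basket",0),("scanner",.05),("window",.03),("rest",0),("label",.086),("rail",0),("rail_mid",.16),("sign",0),("sign_fold",.0765)):
        for r in place_of(n,t)[:8]:
            print(t,np.round(r["centre"]),round(r["confidence"],2),back(c,r["centre"],z)[0].round(3))
E
```

```text
pics
{'t': 0.0, 'q': [-1.28, 0.478, 0.022, 1.556, -0.012, 1.109, -0.083], 'joint_vel': [-0.001, 0.0, 0.0, -0.002, 0.0, -0.002, -0.001], 'joint_torque': [0.0, -59.645, 1.608, -28.12, 0.012, 0.009, -0.0], 'eef_pos': [0.262, 0.621, 0.23], 'tool_rot': [-0.0, 0.198, 0.98, -0.001], 'contact_force': [-0.367, -0.054, -0.748], 'torque': [0.063, 0.008, -0.032], 'grasp_force': 0.0, 'gripper_width': 0.996}
top 44.88752196360623 275.8178264744466 211.88680374047033 [-0.07397513  0.          0.          0.          0.        ] [0.312 0.041 1.397]
roll1 [290. 188.] 0.96 [ 0.546 -0.015  0.   ]
roll1 [339. 183.] 0.88 [ 0.563 -0.152  0.   ]
roll1 [185. 128.] 0.75 [0.717 0.284 0.   ]
roll1 [340. 146.] 0.63 [ 0.667 -0.155  0.   ]
bun [342. 226.] 0.81 [ 0.44  -0.159  0.   ]
bun [428. 224.] 0.33 [ 0.447 -0.401  0.   ]
basket [430. 223.] 0.69 [ 0.45  -0.406  0.   ]
scanner [221. 233.] 0.91 [0.418 0.171 0.05 ]
window [190. 235.] 0.89 [0.413 0.256 0.03 ]
rest [398. 326.] 0.89 [ 0.168 -0.31   0.   ]
rest [188. 298.] 0.85 [0.243 0.264 0.   ]
rest [191. 236.] 0.65 [0.414 0.257 0.   ]
rest [225. 236.] 0.64 [0.41
[... 704 characters left out ...]
et [401. 351.] 0.7 [ 0.713 -0.308  0.   ]
scanner [251. 197.] 0.57 [0.424 0.156 0.05 ]
window [242. 176.] 0.93 [0.406 0.276 0.03 ]
window [253. 196.] 0.59 [0.43  0.182 0.03 ]
rest [142. 372.] 0.79 [ 0.17  -0.299  0.   ]
rest [187. 192.] 0.7 [0.242 0.254 0.   ]
rest [251. 210.] 0.66 [0.422 0.158 0.   ]
rest [339. 139.] 0.46 [0.739 0.473 0.   ]
label [241. 131.] 0.82 [0.411 0.427 0.086]
rail [334. 186.] 0.95 [ 0.674  0.235 -0.   ]
rail [297. 186.] 0.59 [0.563 0.246 0.   ]
rail [304. 256.] 0.2 [ 0.545 -0.023  0.   ]
rail_mid [337. 141.] 0.63 [0.669 0.239 0.16 ]
sign [295. 210.] 0.57 [0.546 0.147 0.   ]
sign_fold [295. 186.] 0.93 [0.545 0.158 0.077]
sign_fold [339. 138.] 0.22 [0.71  0.374 0.077]
```

View pics/top0.png

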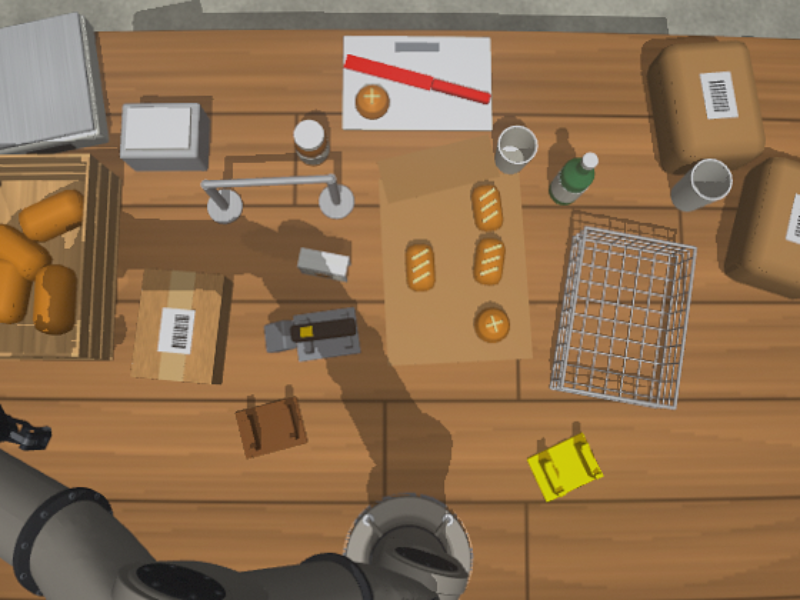

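View pics/side0.png

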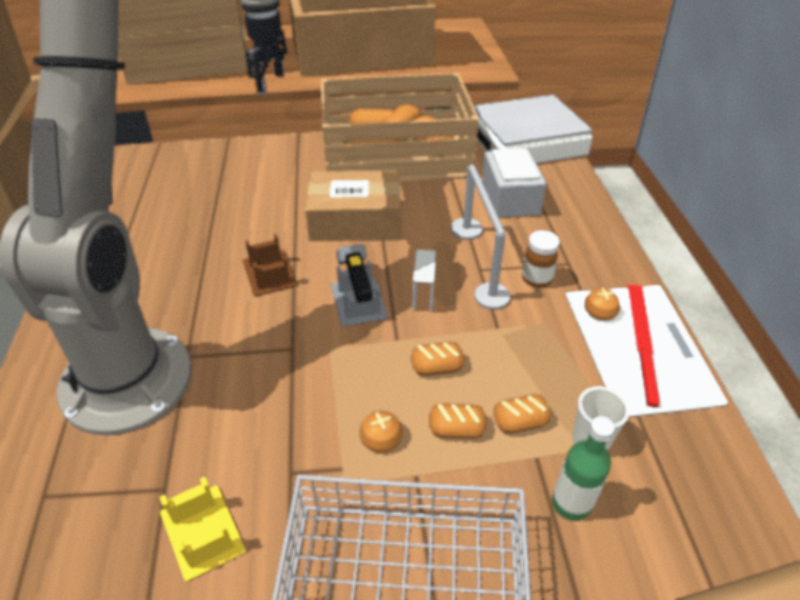

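The pictures show one black scanner on the grey rest, at top-picture (320,332). The label on the carton is at (177,331), the sign at (324,263) and the rail bar at (270,182).

The three long rolls on the paper are at (420,265), (489,260) and (487,207). The basket is at (622,318).

Look-alikes to leave: the brown rest (271,427), the yellow rest (565,467), the bun on the board (372,101), the bun on the paper (492,323), the crate loaves (40,270) and the sacks' labels (718,95).

Next I'll crop the top picture around the scanner and fit poses.

```bash
cat >> h.py <<'E'
def tri(a,pa,b,pb):
    A=[back(c,p,0)[0] for c,p in((a,pa),(b,pb))];O=[np.linalg.inv(c["world_to_cam"])[:3,3] for c in(a,b)]
    M=np.zeros((3,3));v=np.zeros(3)
    for x,o in zip(A,O):
        d=(x-o)/np.linalg.norm(x-o);Q=np.eye(3)-np.outer(d,d);M+=Q;v+=Q@o
    return np.linalg.solve(M,v)
def rect(c,m,z):
    "outline back-projected at z: centre, size, angle(deg) of long side"
    ys,xs=np.nonzero(m);P=back(c,np.c_[xs,ys],z)[:,:2]
    (cx,cy),(w,h),a=cv2.minAreaRect((P*1000).astype(np.float32))
    if w<h:w,h,a=h,w,a+90
    return np.round([cx,cy,w,h,(a+90)%180-90],1)
E
python3 - <<'E'
from h import *
a=read_camera("top");b=read_camera("side")
for t in("scanner","window","label","rail_mid","sign_fold","basket"):
    p=place_of("top",t);q=place_of("side",t)
    print(t,tri(a,p[0]["centre"],b,q[0]["centre"]).round(4) if p and q else None)
for t,z in(("roll1",.02),("bun",.02),("scanner",.065),("rest",.03),("label",.086),("sign",.08),("rail",.16),("basket",.09)):
    for r in outline_of("top",t)[:6]:
        print(t,np.round(r["centre"]),round(r["confidence"],2),rect(a,r["pixels"],z))
g=a["img"]
cv2.imwrite("pics/crop1.png",cv2.resize(g[150:290,80:265],(793,600),interpolation=2))
E
```

```text
scanner [0.4161 0.1648 0.041 ]
window [0.4101 0.2472 0.0527]
label [0.4204 0.4237 0.0872]
rail_mid [0.6744 0.2476 0.1643]
sign_fold [0.543  0.1571 0.0662]
basket [ 0.4509 -0.396  -0.0188]
roll1 [295. 183.] 0.76 [548.5 -23.8  92.8  56.8   3.5]
roll1 [338. 146.] 0.69 [ 666.1 -154.2   92.5   57.9    6.9]
roll1 [340. 180.] 0.57 [ 560.5 -158.1   93.7   61.1   -5.4]
bun [345. 226.] 0.76 [ 437.2 -160.7   65.9   65.8   -0.6]
scanner [209. 232.] 0.92 [425.5 182.3 166.4  55.1 -76. ]
rest [396. 329.] 0.88 [ 169.4 -293.2  117.4   87.4  -66.1]
rest [228. 239.] 0.84 [419.3 154.5 118.4  90.3 -81.7]
rest [188. 299.] 0.67 [243.  254.9 120.   91.2 -75.1]
rest [402. 126.] 0.54 [ 724.2 -327.5  126.8   65.7  -34.1]
label [126. 229.] 0.95 [428.8 411.3 203.4 170.8  -4.9]
label [400. 125.] 0.57 [ 709.3 -309.8  121.2   60.7  -45.2]
sign [227. 186.] 0.73 [543.6 159.9  94.7  47.4  78.7]
rail [184. 129.] 0.72 [645.1 231.9 264.9  79.6 -86.9]
rail [127. 231.] 0.41 [421.5 390.6 190.  159.7  -5.3]
basket [421. 196.] 0.69 [ 445.5 -396.5  309.8  236.8  -10. ]
```

View pics/crop1.png

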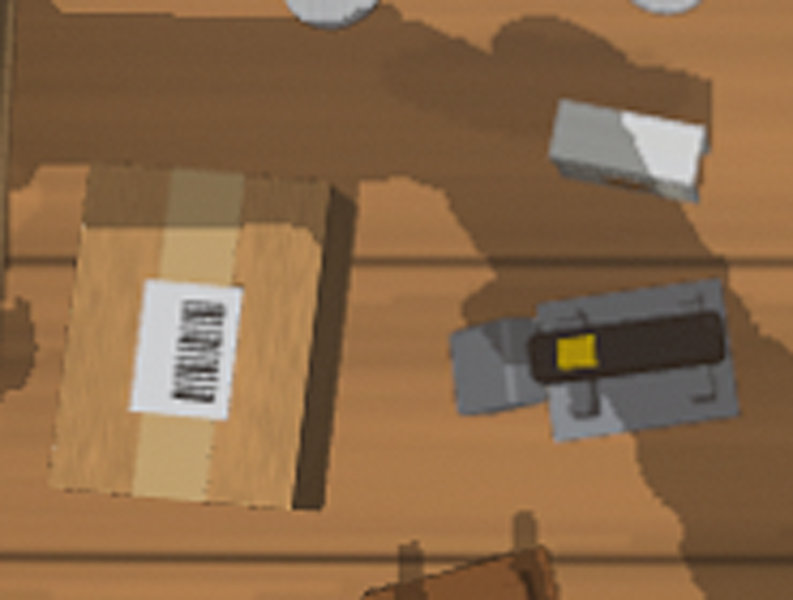

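The crop shows the scanner on the grey rest with its head to the left (+y), at crop (490,370), and the barcode label at (187,350) on the carton. The choice holds, so I'll move over the scanner and refine there.

>>> carry_out(rows="19 -57 0 -7.4;19 -57 0 -7.4;19 -57 0 -7.4;19 -57 0 -7.4;19 -57 0 -7.4;19 -57 0 -7.4;19 -57 0 -7.4;19 -57 0 -7.4;0 0 0 0;0 0 0 0", claw=75, force=50)

```text
t: 3.55
eef_pos: [0.4141, 0.1665, 0.2315]
tool_rot: [-0.0, 0.656, 0.755, 0.0]
contact_force: [-0.3, -0.2, -0.5]
gripper_width: 0.878
grasp_force: 0.0
```

```bash
python3 - <<'E'
from h import *
o=get_obs();print(o["t"],o["eef_pos"],o["tool_rot"],np.round(o["q"],2))
w=read_camera("wrist");print(np.linalg.inv(w["world_to_cam"])[:3,3].round(3),w["fov_y"])
for t,z in(("scanner",.05),("window",.03),("rest",0)):
    for r in place_of("wrist",t)[:3]: print(t,np.round(r["centre"]),round(r["confidence"],2),back(w,r["centre"],z)[0].round(4))
for r in outline_of("wrist","rest")[:2]: print("rest",rect(w,r["pixels"],.006))
for r in outline_of("wrist","scanner")[:1]:
    m=r["pixels"]&(w["img"].max(2)<75); m=cv2.morphologyEx(m.astype(np.uint8),cv2.MORPH_OPEN,np.ones((5,5)))
    print("handle",rect(w,m,.078),m.sum())
    im=w["img"].copy();im[m>0]=(255,0,0)
    cv2.imwrite("pics/w1.png",np.vstack([im]))
E
```

```text
3.55 [0.41409926 0.16651793 0.23151225] [-1.26276274e-04  6.56216654e-01  7.54572428e-01  3.72226159e-04] [-0.89  0.09  0.39  2.1  -0.04  0.96 -0.33]
[0.403 0.24  0.373] 62.44931891062763
scanner [288. 204.] 0.56 [0.4244 0.153  0.05  ]
window [289.  89.] 0.85 [0.4103 0.2585 0.03  ]
rest [126.  67.] 0.85 [0.2468 0.2583 0.    ]
rest [284. 189.] 0.7 [0.4213 0.1559 0.    ]
rest [289. 201.] 0.16 [0.428  0.1437 0.    ]
rest [234.4 255.7 120.2 114.3 -75.3]
rest [422.7 149.3 132.4  90.1 -81.3]
handle [424.  158.2 115.   30.2 -82.4] 3614
```

View pics/w1.png

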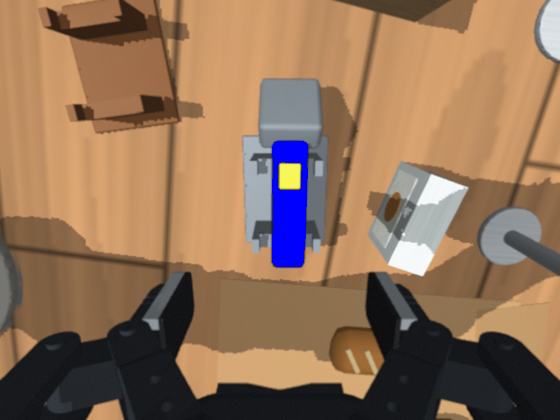

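The wrist view shows the handle, marked blue, at (290,205) with the head upwards. It lies at about (0.423,0.157), yaw 98°. I'll descend and grip.

>>> carry_out(rows="9 -9 -40 0;0 0 -50 0;0 0 -45 0;0 0 -30 0;0 0 -22 0;0 0 0 0;0 0 0 0")

```text
t: 4.72
eef_pos: [0.4235, 0.1575, 0.0449]
tool_rot: [0.0, 0.656, 0.755, 0.0]
contact_force: [0.5, 0.6, 0.1]
gripper_width: 0.877
grasp_force: 0.0
```

>>> carry_out(rows="0 0 0 0;0 0 0 0;0 0 0 0;0 0 0 0;0 0 0 0;0 0 0 0", claw=15, force=60)

```text
t: 5.48
eef_pos: [0.4236, 0.1574, 0.0451]
tool_rot: [0.0, 0.657, 0.754, 0.001]
contact_force: [-1.3, -0.2, 7.5]
gripper_width: 0.37
grasp_force: 59.2
```

>>> carry_out(rows="0 0 15 0;0 0 30 0;0 0 40 0;0 0 42 0;0 0 0 0;0 0 0 0")

```text
t: 6.22
eef_pos: [0.4224, 0.1569, 0.1711]
tool_rot: [-0.0, 0.656, 0.754, -0.0]
contact_force: [-0.2, 0.1, -2.4]
gripper_width: 0.361
grasp_force: 60.0
```

```bash
python3 - <<'E'
from h import *
o=get_obs();print(o["eef_pos"],o["gripper_width"],o["contact_force"],o["torque"])
for n in("top","side","wrist"):
    w=read_camera(n)
    for r in place_of(n,"label")[:2]: print(n,"label",np.round(r["centre"]),round(r["confidence"],2),back(w,r["centre"],.086)[0].round(4))
    for r in place_of(n,"window")[:1]: print(n,"window",np.round(r["centre"]),round(r["confidence"],2),back(w,r["centre"],.157)[0].round(4))
    if n!="wrist":
        g=w["img"].astype(int);m=((g.min(2)>185)&(g.max(2)-g.min(2)<40)).astype(np.uint8)
        p=proj(w,[[.42,.426,.086]])[0].astype(int);k=np.zeros_like(m);cv2.circle(k,tuple(map(int,p)),32,1,-1);m=cv2.morphologyEx(m&k,cv2.MORPH_CLOSE,np.ones((9,9)))
        print("white",p,m.sum(),rect(w,m,.086))
    if n=="side":cv2.imwrite("pics/s2.png",cv2.resize(w["img"][80:290,140:420],(800,600)))
    if n=="wrist":cv2.imwrite("pics/w2.png",w["img"])
E
```

```text
[0.42238227 0.15685565 0.17106559] 0.3612321667526117 [-0.19217427  0.06674725 -2.42193833] [-0.07089808  0.01204399 -0.0194865 ]
top label [123. 232.] 0.58 [0.4159 0.4224 0.086 ]
top window [183. 232.] 0.51 [0.4104 0.2546 0.157 ]
white [121 230] 676 [418.8 422.3  79.1  58.1  -5. ]
side label [243. 134.] 0.56 [0.416  0.4124 0.086 ]
side label [281. 412.] 0.15 [ 0.4413 -0.4396  0.086 ]
side window [239. 142.] 0.98 [0.4041 0.2657 0.157 ]
white [243 130] 10 [382.8 405.2  16.7   6.1  88.6]
wrist label [412. 209.] 0.59 [0.511  0.1778 0.086 ]
wrist window [281.  37.] 0.96 [0.4091 0.2579 0.157 ]
```

View pics/s2.png

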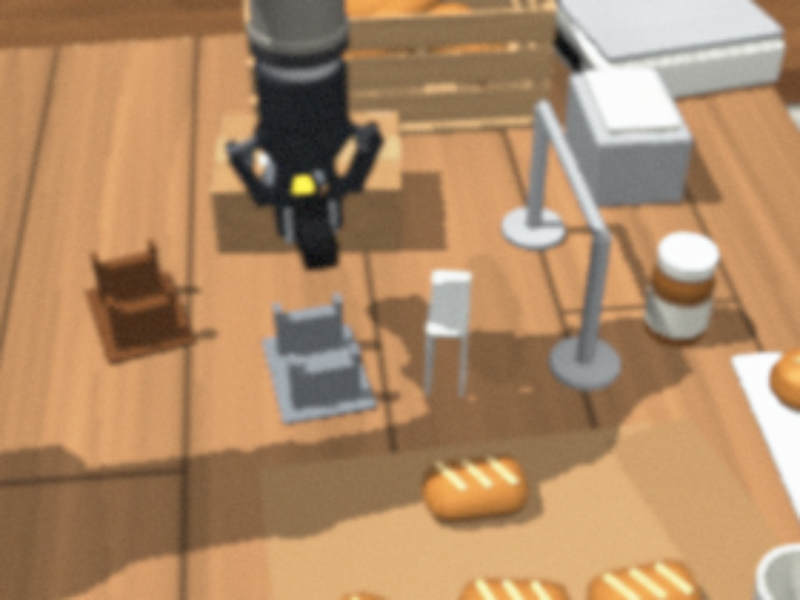

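The side view shows the scanner held level at (310,210) above the empty grey rest at (320,365). The label's white area fits 79x58 at (0.419,0.422). I'll move to the reading pose, hold for over 2 s, then look.

>>> carry_out(rows="5 23 1 0;5 23 0 0;5 23 0 0;6 23 0 0;0 0 0 0;0 0 0 0;0 0 0 0")

```text
t: 7.55
eef_pos: [0.444, 0.2482, 0.1722]
tool_rot: [0.0, 0.657, 0.754, -0.0]
contact_force: [-0.5, -0.2, -3.1]
gripper_width: 0.364
grasp_force: 59.8
```

```bash
python3 - <<'E'
from h import *
o=get_obs();print(o["eef_pos"],o["gripper_width"])
C={};Pw={}
for n in("top","side","wrist"):
    w=read_camera(n);C[n]=w
    for t,z in(("label",.086),("window",.157)):
        for r in place_of(n,t)[:1]: print(n,t,np.round(r["centre"]),round(r["confidence"],2),back(w,r["centre"],z)[0].round(4)); Pw[n,t]=r["centre"]
for t in("label","window"):
  for a,b in(("side","wrist"),("top","side")):
    if (a,t) in Pw and (b,t) in Pw: print(t,a,b,tri(C[a],Pw[a,t],C[b],Pw[b,t]).round(4))
cv2.imwrite("pics/w3.png",C["wrist"]["img"])
E
```

```text
[0.44404026 0.2482146  0.1722182 ] 0.3642930050683385
top label [121. 229.] 0.66 [0.4245 0.4272 0.086 ]
side label [243. 134.] 0.69 [0.4168 0.409  0.086 ]
wrist window [281.  37.] 0.86 [0.4305 0.3504 0.157 ]
label top side [0.4213 0.431  0.072 ]
```

View pics/w3.png

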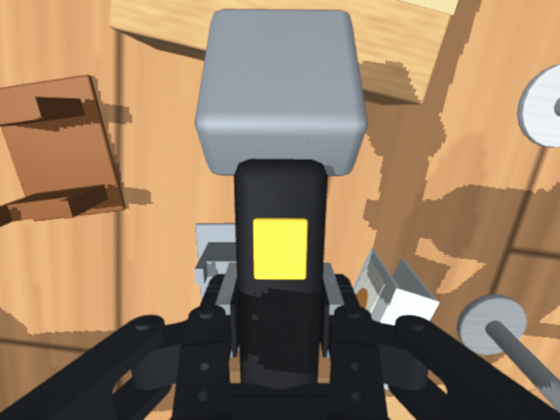

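The wrist view shows the scanner square in the grip, head at (281,90). It is aimed within about 3 mm of the label centre, so I'll nudge it and hold.

>>> carry_out(rows="0 2 0 0;0 0 0 0;0 0 0 0;0 0 0 0;0 0 0 0;0 0 0 0;0 0 0 0;0 0 0 0;0 0 0 0;0 0 0 0")

```text
t: 9.25
eef_pos: [0.4441, 0.251, 0.1723]
tool_rot: [-0.0, 0.656, 0.754, 0.0]
contact_force: [0.1, -0.4, -2.5]
gripper_width: 0.367
grasp_force: 59.8
```

>>> carry_out(rows="0 0 0 0;0 0 0 0;0 0 0 0;0 0 0 0;0 0 0 0;0 0 0 0;0 0 0 0;0 0 0 0;0 0 0 0;0 0 0 0")

```text
t: 10.5
eef_pos: [0.4441, 0.251, 0.1723]
tool_rot: [0.0, 0.656, 0.754, -0.0]
contact_force: [0.9, -0.1, -3.0]
gripper_width: 0.366
grasp_force: 59.8
```

>>> carry_out(rows="-5 -23 0 0;-5 -23 0 0;-5 -23 0 0;-6 -23 0 0;0 -2 0 0;0 0 0 0;0 0 0 0;0 0 0 0")

```text
t: 11.5
eef_pos: [0.4232, 0.1577, 0.1723]
tool_rot: [0.0, 0.656, 0.755, 0.0]
contact_force: [0.5, 0.4, -2.0]
gripper_width: 0.365
grasp_force: 59.8
```

```bash
python3 - <<'E'
from h import *
o=get_obs();e=o["eef_pos"];d=np.array([-.139,.990,0])
pred=np.array([e[0],e[1],e[2]+.005])+.104*d+[0,0,-.02];print("pred",pred.round(4))
C={};P={}
for n in("top","side","wrist"):
    C[n]=read_camera(n);r=place_of(n,"window")
    if r:P[n]=r[0]["centre"];print(n,np.round(P[n]),round(r[0]["confidence"],2),proj(C[n],pred)[0].round(1))
for a,b in(("side","wrist"),("top","side"),("top","wrist")):
    if a in P and b in P:print(a,b,tri(C[a],P[a],C[b],P[b]).round(4))
E
```

```text
pred [0.4088 0.2607 0.1573]
top [182. 233.] 0.52 [180.2 233. ]
side [241. 140.] 0.85 [241.1 142.8]
wrist [278.  35.] 0.88 [280.1  31.6]
side wrist [0.4092 0.2569 0.1695]
top side [0.4084 0.2528 0.1722]
top wrist [0.4082 0.257  0.1587]
```

The window matches the prediction to within about 3 px, so the scanner is level. I'll lay it back.

>>> carry_out(rows="0 0 -45 0;0 0 -40 0;0 0 -25 0;0 0 -12 0;0 0 -5 0;0 0 0 0;0 0 0 0")

```text
t: 12.68
eef_pos: [0.4238, 0.1574, 0.046]
tool_rot: [0.0, 0.656, 0.754, 0.001]
contact_force: [-0.1, 1.2, -2.0]
gripper_width: 0.367
grasp_force: 59.9
```

>>> carry_out(rows="0 0 0 0;0 0 0 0;0 0 0 0;0 0 0 0;0 0 0 0", claw=72)

```text
t: 13.3
eef_pos: [0.4231, 0.1571, 0.0453]
tool_rot: [0.0, 0.656, 0.754, -0.0]
contact_force: [0.2, 0.5, -0.8]
gripper_width: 0.847
grasp_force: 0.0
```

>>> carry_out(rows="0 0 20 0;0 0 40 0;0 0 62 0;0 0 62 0;0 0 0 0;0 0 0 0")

```text
t: 14.05
eef_pos: [0.4226, 0.157, 0.2289]
tool_rot: [-0.0, 0.656, 0.755, -0.0]
contact_force: [-0.4, 1.0, -0.8]
gripper_width: 0.848
grasp_force: 0.0
```

```bash
python3 - <<'E'
from h import *
o=get_obs();print(o["t"],o["eef_pos"])
n="wrist";w=read_camera(n);cv2.imwrite("pics/w4.png",w["img"])
for r in outline_of(n,"scanner")[:1]:
    m=r["pixels"]&(w["img"].max(2)<75); m=cv2.morphologyEx(m.astype(np.uint8),cv2.MORPH_OPEN,np.ones((5,5)))
    print("handle",rect(w,m,.078))
for n in("top","wrist"):
  w=read_camera(n)
  for t,z in(("sign_fold",.08),("rail_mid",.16),("label",.086)):
    for r in place_of(n,t)[:2]:print(n,t,np.round(r["centre"]),round(r["confidence"],2),back(w,r["centre"],z)[0].round(4))
for r in outline_of("top","roll1")[:6]:print(np.round(r["centre"]),round(r["confidence"],2),rect(read_camera("top"),r["pixels"],.02))
E
```

```text
14.05 [0.42258069 0.15700013 0.22894461]
handle [423.6 158.  115.5  31.2 -82.6]
top sign_fold [184. 127.] 0.58 [0.6995 0.2718 0.08  ]
top sign_fold [227. 182.] 0.57 [0.5485 0.1536 0.08  ]
top rail_mid [184. 126.] 0.66 [0.6788 0.2586 0.16  ]
top rail_mid [124. 230.] 0.61 [0.415  0.3974 0.16  ]
top label [121. 227.] 0.88 [0.4299 0.429  0.086 ]
wrist sign_fold [419. 214.] 0.97 [0.5454 0.1589 0.08  ]
[292. 188.] 0.73 [548.5 -23.2  92.2  55.6   3.3]
[341. 182.] 0.7 [ 559.  -156.8   90.4   56.3   -8.2]
[341. 148.] 0.61 [ 664.  -154.6   92.2   57.9    4.8]
```

View pics/w4.png

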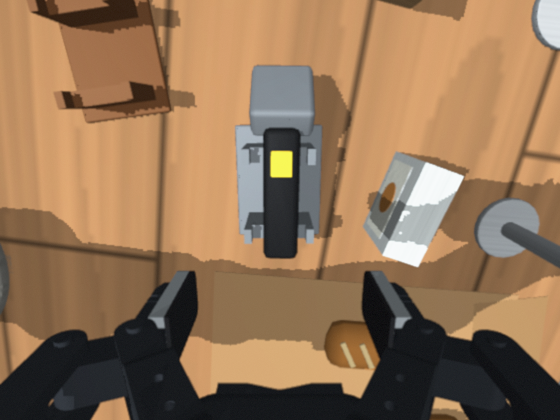

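The wrist view shows the scanner back on its supports, handle centre at (281,195) and between the lips. Next I'll go over the left roll and turn the tool.

>>> carry_out(rows="15 -22 0 10.6;15 -22 0 10.6;15 -22 0 10.6;16 -22 0 10.6;16 -23 0 10.6;16 -23 0 10.6;16 -23 0 10.6;16 -23 0 10.6;0 0 0 0;0 0 0 0", claw=85)

```text
t: 16.0
eef_pos: [0.5477, -0.0223, 0.2291]
tool_rot: [-0.0, -0.023, 1.0, 0.0]
contact_force: [-0.2, 0.4, 0.3]
gripper_width: 0.994
grasp_force: 0.0
```

```bash
python3 - <<'E'
from h import *
o=get_obs();r=o["tool_rot"];print(o["eef_pos"],np.degrees(np.arctan2(2*r[2]**2-1,2*r[1]*r[2])),np.round(o["q"],2))
C={n:read_camera(n) for n in("top","side","wrist")}
print((back(C["top"],np.array([[584,229],[694,247],[677,408],[551,388]])*.7,.09)).round(3))
for n in C:
  for t,z in(("roll1",.022),("bun",.022),("basket",.05)):
    for r in outline_of(n,t)[:5]:print(n,t,np.round(r["centre"]),round(r["confidence"],2),rect(C[n],r["pixels"],z))
cv2.imwrite("pics/t5.png",cv2.resize(C["top"]["img"][90:310,250:543],(799,600)))
E
```

```text
[ 0.5477006  -0.02231247  0.22908561] 92.62890167202951 [-0.42  0.28  0.43  1.89 -0.14  1.    1.68]
[[ 0.608 -0.325  0.09 ]
 [ 0.576 -0.533  0.09 ]
 [ 0.279 -0.487  0.09 ]
 [ 0.316 -0.257  0.09 ]]
top roll1 [342. 147.] 0.85 [ 664.3 -162.6   88.8   41.7   -1.1]
top roll1 [341. 181.] 0.56 [ 559.8 -161.3   92.6   45.8   -3.1]
top roll1 [228. 240.] 0.49 [419.2 155.3 119.3  90.4 -81.8]
top roll1 [440. 220.] 0.27 [ 452.5 -417.6  327.9  251.2  -10.9]
top bun [346. 225.] 0.67 [ 4.370e+02 -1.659e+02  6.560e+01  5.480e+01  2.000e-01]
top basket [430. 212.] 0.62 [ 449.3 -409.6  318.9  243.7   -9.8]
side roll1 [364. 287.] 0.77 [ 666.9 -153.8   91.1   66.1    6.3]
side roll1 [318. 295.] 0.66 [ 562.  -157.7   91.8   63.4   -6.4]
side roll1 [305. 250.] 0.64 [548.9 -24.2  92.4  71.    2.4]
side bun [267. 303.] 0.82 [ 437.2 -164.9   72.4   65.   -67.2]
side basket [285. 372.] 0.6 [ 455.3 -358.9  326.2  182.    -9.3]
wrist roll1 [278. 185.] 0.97 [548.7 -24.7  91.2  55.9   2.4]
wrist roll1 [151. 194.] 0.92 [ 560.6 -157.7   92.8   57.2   -8.4]
wrist roll1 [151. 264.] 0.82 [ 660.1 -157.    80.8   59.5    7.4]
wrist roll1 [466.  80.] 0.19 [422.8 157.2 140.2  85.8 -81.2]
wrist bun [138.  64.] 0.88 [ 439.3 -159.8   68.5   68.1  -60.2]
wrist bun [476. 207.] 0.28 [558.1 175.3 146.   49.2  78.3]
wrist basket [  8. 116.] 0.92 [ 496.9 -273.2  204.4   10.6  -10.5]
```

View pics/t5.png

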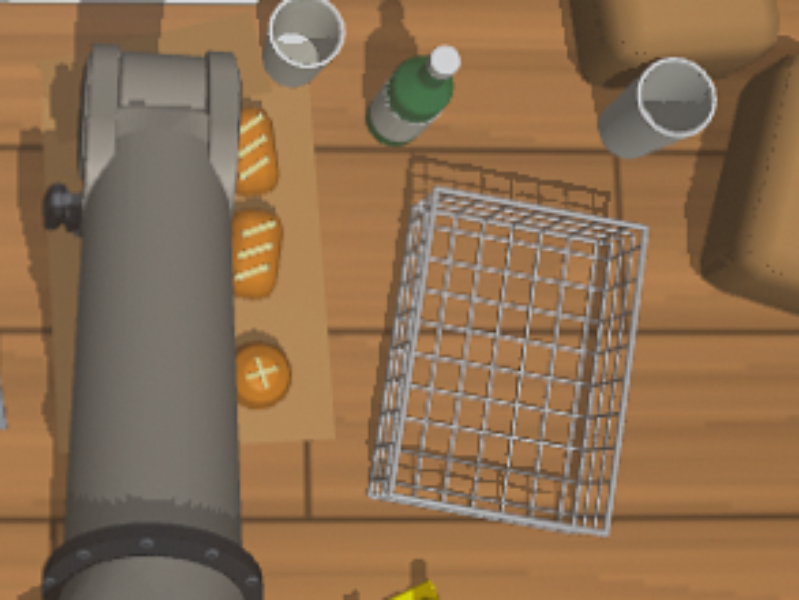

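The top crop shows the basket rim corners at (436,188), (648,228), (608,535) and (388,495). That gives the basket centre (0.445,-0.405), yaw -9°, and the rim sizes fit 210x300. Now I'll take roll A.

>>> carry_out(rows="1 -2 -60 0;0 0 -60 0;0 0 -50 0;0 0 -30 0;0 0 -15 0;0 0 -8 0;0 0 0 0;0 0 0 0")

```text
t: 17.6
eef_pos: [0.55, -0.0249, 0.0074]
tool_rot: [0.001, -0.024, 1.0, 0.0]
contact_force: [-0.4, -0.4, 0.9]
gripper_width: 0.995
grasp_force: 0.0
```

>>> carry_out(rows="0 0 0 0;0 0 0 0;0 0 0 0;0 0 0 0;0 0 0 0", claw=35, force=40)

```text
t: 18.23
eef_pos: [0.5496, -0.0248, 0.007]
tool_rot: [0.0, -0.024, 1.0, 0.0]
contact_force: [-0.8, 0.9, 6.2]
gripper_width: 0.651
grasp_force: 43.1
```

>>> carry_out(rows="0 0 15 0;0 0 35 0;0 0 50 0;0 0 50 0;0 0 40 0;0 0 0 0")

```text
t: 18.98
eef_pos: [0.5511, -0.0252, 0.2002]
tool_rot: [0.004, -0.024, 1.0, 0.0]
contact_force: [-0.5, -0.2, -1.5]
gripper_width: 0.65
grasp_force: 42.9
```

>>> carry_out(rows="-23 -51 0 -1.5;-23 -51 0 -1.5;-23 -51 0 -1.5;-23 -51 0 -1.5;-23 -51 0 -1.5;-24 -51 0 -1.5;-24 -52 0 -1.5;-24 -52 0 -1;0 0 0 0;0 0 0 0")

```text
t: 20.23
eef_pos: [0.3617, -0.434, 0.1954]
tool_rot: [-0.001, 0.076, 0.997, 0.001]
contact_force: [-0.1, 0.5, -2.3]
gripper_width: 0.649
grasp_force: 43.0
```

>>> carry_out(rows="0 0 -55 0;0 0 -50 0;0 0 -35 0;0 0 -22 0;0 0 0 0;0 0 0 0")

```text
t: 20.98
eef_pos: [0.3628, -0.4321, 0.0343]
tool_rot: [-0.0, 0.075, 0.997, 0.002]
contact_force: [0.5, 6.4, -2.4]
gripper_width: 0.652
grasp_force: 46.5
```

>>> carry_out(rows="0 0 0 0;0 0 0 0;0 0 0 0;0 0 0 0", claw=72)

```text
t: 21.48
eef_pos: [0.3635, -0.4247, 0.0332]
tool_rot: [-0.002, 0.073, 0.997, 0.008]
contact_force: [1.1, 22.8, 0.2]
gripper_width: 0.845
grasp_force: 4.0
```

>>> carry_out(rows="0 0 30 0;0 0 60 0;0 0 60 0;0 0 40 0;0 0 0 0")

```text
t: 22.1
eef_pos: [0.364, -0.437, 0.2294]
tool_rot: [0.004, 0.076, 0.997, -0.003]
contact_force: [-0.4, 0.6, -0.1]
gripper_width: 0.843
grasp_force: 0.0
```

```bash
python3 - <<'E'
from h import *
o=get_obs();r=o["tool_rot"];print(o["t"],o["eef_pos"],np.degrees(np.arctan2(2*r[2]**2-1,2*r[1]*r[2])),np.round(o["q"],2))
for n in("top","side"):
  c=read_camera(n)
  for r in outline_of(n,"roll1")[:5]:print(n,np.round(r["centre"]),round(r["confidence"],2),rect(c,r["pixels"],.022))
E
```

```text
22.1 [ 0.36395544 -0.4369567   0.22942476] 81.27084185040901 [ 0.24  0.35  0.67  1.86 -0.25  1.01  2.43]
top [338. 145.] 0.9 [ 664.7 -155.1   89.1   55.2    6.2]
top [442. 255.] 0.85 [ 361.4 -432.6   92.1   59.1   -7.6]
top [339. 182.] 0.62 [ 559.8 -156.7   93.5   56.4   -9. ]
top [360. 108.] 0.23 [ 785.2 -208.3   99.4   76.7  -46.5]
side [363. 288.] 0.8 [ 667.  -154.4   91.4   64.5    5.5]
side [236. 415.] 0.77 [ 364.9 -409.3   92.7   21.    -5.4]
side [318. 295.] 0.66 [ 562.3 -156.4   91.6   66.6   -8. ]
side [421. 284.] 0.44 [ 795.3 -176.7  124.1   79.4   62.3]
side [378. 181.] 0.29 [801.8 223.6 185.4  64.7  66.4]
```

>>> carry_out(rows="33 46 0 0;33 46 0 0;33 47 0 0;33 47 0 0;33 47 0 0;32 47 0 0;0 0 -60 0;0 0 -60 0;0 0 0 0;0 0 0 0", claw=85)

```text
t: 23.55
eef_pos: [0.5598, -0.1558, 0.1056]
tool_rot: [0.0, 0.077, 0.997, -0.0]
contact_force: [0.3, -0.2, 0.1]
gripper_width: 0.996
grasp_force: 0.0
```

>>> carry_out(rows="0 0 -45 0;0 0 -30 0;0 0 -20 0;0 0 -7 0;0 0 0 0;0 0 0 0")

```text
t: 24.3
eef_pos: [0.56, -0.1552, 0.0035]
tool_rot: [0.001, 0.076, 0.997, -0.0]
contact_force: [-0.5, -0.2, -0.4]
gripper_width: 0.991
grasp_force: 0.0
```

>>> carry_out(rows="0 0 0 0;0 0 0 0;0 0 0 0;0 0 0 0;0 0 0 0", claw=35)

```text
t: 24.92
eef_pos: [0.5596, -0.1552, 0.003]
tool_rot: [0.0, 0.076, 0.997, 0.0]
contact_force: [-0.8, 0.6, 5.7]
gripper_width: 0.653
grasp_force: 43.6
```

>>> carry_out(rows="0 0 15 0;0 0 35 0;0 0 50 0;0 0 50 0;0 0 40 0;0 0 0 0")

```text
t: 25.68
eef_pos: [0.5609, -0.1557, 0.1962]
tool_rot: [0.003, 0.076, 0.997, 0.0]
contact_force: [0.9, 0.7, -1.8]
gripper_width: 0.652
grasp_force: 42.8
```

>>> carry_out(rows="-8 -52 0 0;-8 -52 0 0;-8 -52 0 0;-9 -52 0 0;-9 -52 0 0;0 0 -40 0;0 0 -60 0;0 0 -51 0;0 0 0 0;0 0 0 0")

```text
t: 26.92
eef_pos: [0.5175, -0.4158, 0.0427]
tool_rot: [0.0, 0.076, 0.997, -0.001]
contact_force: [-0.2, 0.5, -1.3]
gripper_width: 0.647
grasp_force: 43.1
```

>>> carry_out(rows="0 0 0 0;0 0 0 0;0 0 0 0", claw=70)

```text
t: 27.3
eef_pos: [0.5177, -0.4152, 0.0424]
tool_rot: [0.001, 0.076, 0.997, -0.0]
contact_force: [0.4, -0.1, 0.7]
gripper_width: 0.82
grasp_force: 0.0
```

>>> carry_out(rows="0 0 30 0;0 0 60 0;0 0 60 0;0 0 30 0;0 0 0 0")

```text
t: 27.92
eef_pos: [0.5182, -0.4162, 0.2248]
tool_rot: [0.003, 0.076, 0.997, -0.001]
contact_force: [0.2, 0.3, -0.6]
gripper_width: 0.821
grasp_force: 0.0
```

```bash
python3 - <<'E'
from h import *
o=get_obs();r=o["tool_rot"];print(o["t"],o["eef_pos"],np.degrees(np.arctan2(2*r[2]**2-1,2*r[1]*r[2])),np.round(o["q"],2))
for n in("top","side"):
  c=read_camera(n)
  for r in outline_of(n,"roll1")[:5]:print(n,np.round(r["centre"]),round(r["confidence"],2),rect(c,r["pixels"],.022))
E
```

```text
27.925 [ 0.51824872 -0.41619861  0.2248158 ] 81.24611953210714 [ 0.17  0.52  0.6   1.62 -0.32  1.09  2.27]
top [340. 146.] 0.93 [ 664.4 -154.5   86.    55.5    6.9]
top [433. 196.] 0.92 [ 520.  -419.1   92.6   59.9   -8.7]
side [321. 408.] 0.78 [ 523.5 -410.4   92.6   52.3   -6.8]
side [234. 414.] 0.68 [ 364.1 -409.2   94.4   21.    -5.4]
side [378. 291.] 0.63 [ 699.9 -158.7   67.3   26.    63.7]
```

>>> carry_out(rows="25 44 0 2.5;25 44 0 2.5;25 44 0 2.5;25 44 0 2.5;24 43 0 2.5;24 43 0 2.5;0 0 0 0;0 0 0 0;0 0 0 0", claw=82)

```text
t: 29.25
eef_pos: [0.6641, -0.155, 0.2209]
tool_rot: [-0.001, -0.053, 0.999, -0.0]
contact_force: [-1.0, -0.4, 0.3]
gripper_width: 0.96
grasp_force: 0.0
```

```bash
python3 - <<'E'
from h import *
o=get_obs();r=o["tool_rot"];print(o["t"],o["eef_pos"],np.degrees(np.arctan2(2*r[2]**2-1,2*r[1]*r[2])),np.round(o["q"],2))
for n in("wrist","side"):
  c=read_camera(n)
  for t,z in(("roll1",.022),("cup",.0)):
    for r in outline_of(n,t)[:3]:print(n,t,np.round(r["centre"]),round(r["confidence"],2),rect(c,r["pixels"],z))
    if t=="cup":
      for r in place_of(n,t)[:3]:print(r["confidence"],back(c,r["centre"],0))
cv2.imwrite("pics/w6.png",read_camera("wrist")["img"])
E
```

```text
29.25 [ 0.66409099 -0.15499449  0.2208979 ] 96.0801906086012 [-0.2   0.54  0.5   1.57 -0.27  1.1   2.04]
wrist roll1 [13. 26.] 0.95 [ 543.2 -404.9   47.2   28.5   -6.7]
wrist roll1 [282. 186.] 0.7 [ 666.8 -155.6   92.6   57.9    6.1]
wrist cup [221. 302.] 0.91 [ 811.4 -212.1  139.3   87.4   -2.2]
wrist cup [544. 317.] 0.73 [808.8 184.8 100.7  41.2  20.1]
0.82 [[ 0.77352572 -0.20455169  0.        ]]
side roll1 [364. 290.] 0.94 [ 667.4 -154.2   92.8   65.8    5.5]
side roll1 [234. 415.] 0.83 [ 364.  -410.1   90.7   19.1   -5.4]
side roll1 [321. 406.] 0.59 [ 523.4 -411.4   92.6   50.4   -6.7]
side cup [246. 214.] 0.68 [418.6 180.6 168.9  91.8 -83.3]
0.87 [[ 0.77341506 -0.20442066  0.        ]]
```

View pics/w6.png

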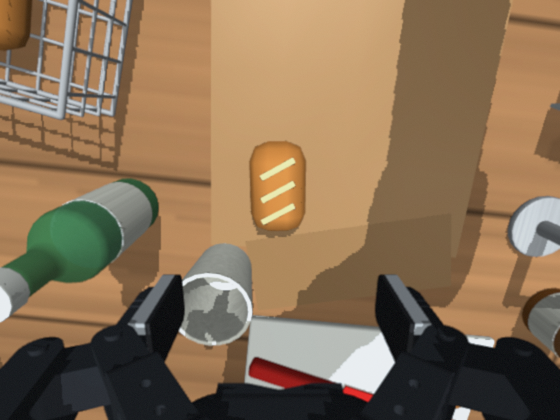

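The wrist view shows roll C at (278,187) and the cup at (218,300), which starts about 7 cm farther out in x, so the way down is clear.

>>> carry_out(rows="2 0 -60 0;0 0 -60 0;0 0 -45 0;0 0 -30 0;0 0 -15 0;0 0 -6 0;0 0 0 0;0 0 0 0")

```text
t: 30.7
eef_pos: [0.6681, -0.1532, 0.0067]
tool_rot: [0.001, -0.054, 0.999, -0.0]
contact_force: [0.4, -0.1, 0.1]
gripper_width: 0.961
grasp_force: 0.0
```

>>> carry_out(rows="0 0 0 0;0 0 0 0;0 0 0 0;0 0 0 0;0 0 0 0", claw=35)

```text
t: 31.32
eef_pos: [0.6678, -0.1532, 0.0063]
tool_rot: [0.001, -0.054, 0.999, -0.0]
contact_force: [-0.5, 0.6, 5.9]
gripper_width: 0.65
grasp_force: 43.7
```

>>> carry_out(rows="0 0 15 0;0 0 35 0;0 0 50 0;0 0 50 0;0 0 40 0;0 0 0 0")

```text
t: 32.08
eef_pos: [0.669, -0.1538, 0.2]
tool_rot: [0.004, -0.054, 0.999, -0.001]
contact_force: [-0.2, 0.6, -1.2]
gripper_width: 0.648
grasp_force: 43.0
```

>>> carry_out(rows="-42 -28 0 -2.1;-42 -28 0 -2.1;-42 -28 0 -2.1;-42 -28 0 -2.1;-42 -28 0 -2.1;-41 -29 0 -2.1;-41 -29 0 -2.1;0 0 0 0;0 0 0 0")

```text
t: 33.2
eef_pos: [0.3751, -0.3503, 0.1948]
tool_rot: [-0.0, 0.074, 0.997, 0.0]
contact_force: [0.8, 0.3, -0.8]
gripper_width: 0.653
grasp_force: 42.9
```

>>> carry_out(rows="0 0 -40 0;0 0 -55 0;0 0 -40 0;0 0 -15 0;0 0 0 0;0 0 0 0")

```text
t: 33.95
eef_pos: [0.3763, -0.3516, 0.0466]
tool_rot: [0.001, 0.073, 0.997, -0.001]
contact_force: [-0.5, -0.1, -0.5]
gripper_width: 0.646
grasp_force: 42.9
```

>>> carry_out(rows="0 0 0 0;0 0 0 0;0 0 0 0", claw=67)

```text
t: 34.33
eef_pos: [0.3754, -0.3511, 0.0458]
tool_rot: [0.0, 0.074, 0.997, -0.0]
contact_force: [0.0, -0.5, 0.2]
gripper_width: 0.786
grasp_force: 0.0
```

>>> carry_out(rows="0 0 30 0;0 0 60 0;0 0 60 0;0 0 30 0;0 0 0 0")

```text
t: 34.95
eef_pos: [0.3763, -0.3519, 0.2277]
tool_rot: [0.003, 0.074, 0.997, -0.001]
contact_force: [-0.5, -0.0, -1.2]
gripper_width: 0.786
grasp_force: 0.0
```

```bash
python3 - <<'E'
from h import *
o=get_obs();r=o["tool_rot"];print(o["t"],o["eef_pos"],np.degrees(np.arctan2(2*r[2]**2-1,2*r[1]*r[2])),np.round(o["q"],2))
C={n:read_camera(n) for n in("top","side")}
for n,c in C.items():
  for t,z in(("roll1",.022),("sign",.08)):
    for r in outline_of(n,t)[:5]:print(n,t,np.round(r["centre"]),round(r["confidence"],2),rect(c,r["pixels"],z))
P=[{t:place_of(n,t) for t in("rail_mid","sign_fold","rail","sign")} for n in C]
for t in P[0]:
  if P[0][t] and P[1][t]:print(t,tri(C["top"],P[0][t][0]["centre"],C["side"],P[1][t][0]["centre"]).round(4))
cv2.imwrite("pics/t7.png",np.hstack([cv2.resize(C["top"]["img"][100:220,125:265],(400,343)),cv2.resize(C["side"]["img"][100:220,250:390],(400,343))]))
E
```

```text
34.95 [ 0.37626815 -0.35188898  0.22766572] 81.55303497332338 [ 0.04  0.25  0.7   1.98 -0.2   0.98  2.26]
top roll1 [435. 196.] 0.8 [ 521.2 -418.2   90.5   58.2  -10.5]
top roll1 [413. 252.] 0.79 [ 373.  -354.1   90.1   55.3   -1.5]
top roll1 [440. 259.] 0.69 [ 346.9 -426.7   54.6   52.9   -1.8]
top sign [223. 184.] 0.6 [542.6 157.9  95.6  47.4  78.7]
side roll1 [319. 408.] 0.73 [ 522.5 -411.3   90.8   50.4   -6.7]
side roll1 [240. 382.] 0.64 [ 374.6 -348.1   94.2   60.1  -10.4]
side roll1 [234. 416.] 0.59 [ 363.2 -409.1   88.8   21.    -5.4]
side sign [295. 192.] 0.64 [544.2 131.8 156.8  40.8  79.1]
rail_mid [0.6754 0.2596 0.1482]
sign_fold [0.542  0.1503 0.0933]
sign [ 0.5504  0.1598 -0.0143]
```

View pics/t7.png

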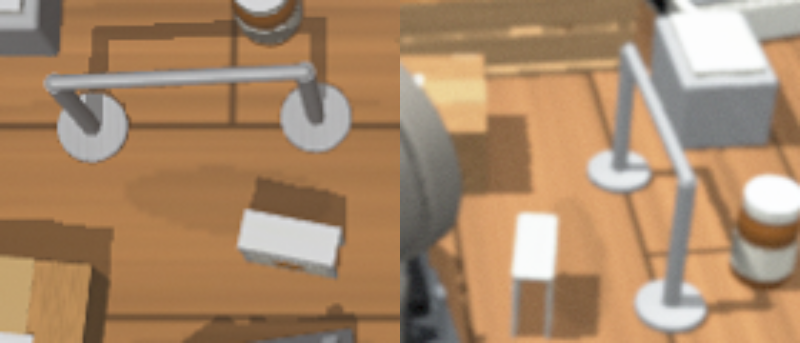

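All three rolls are in the basket. The crop shows the sign at (291,238) left and (535,245) right, and the bar ends at (55,84)–(308,73) left and (628,50)–(688,180) right. I'll go over the sign and compute.

```bash
python3 - <<'E'
from h import *
T=read_camera("top");S=read_camera("side")
t=lambda x,y:[125+x*.35,100+y*.35]
s=lambda x,y:[250+(x-400)*.35,100+y*.35]
for a,b in(((55,84),(628,50)),((308,73),(688,180))):print(back(T,t(*a),.16)[0].round(4),back(S,s(*b),.16)[0].round(4),tri(T,t(*a),S,s(*b)).round(4))
print(back(T,[t(248,210),t(343,228),t(337,265),t(240,247)],.08).round(4),back(S,[s(517,214),s(558,214),s(553,280),s(512,278)],.08).round(4))
E
```

```text
[0.6688 0.3575 0.16  ] [0.6728 0.3591 0.16  ] [0.6705 0.3573 0.1607]
[0.6789 0.1351 0.16  ] [0.6845 0.1382 0.16  ] [0.6809 0.1347 0.1622]
[[0.5722 0.1948 0.08  ]
 [0.5556 0.107  0.08  ]
 [0.5211 0.1122 0.08  ]
 [0.5376 0.2015 0.08  ]] [[0.5396 0.2033 0.08  ]
 [0.5791 0.1993 0.08  ]
 [0.5603 0.1055 0.08  ]
 [0.5235 0.1121 0.08  ]]
```

>>> carry_out(rows="17 51 0 -9.3;17 51 0 -9.3;17 51 0 -9.3;17 51 0 -9.3;17 51 0 -9.3;17 51 0 -9.3;17 51 0 -9.3;17 51 0 -9.3;16 51 0 -9.3;16 51 0 -9.3")

```text
t: 37.0
eef_pos: [0.5405, 0.1497, 0.2256]
tool_rot: [0.0, 0.765, 0.645, 0.0]
contact_force: [0.3, -0.4, 0.7]
gripper_width: 0.781
grasp_force: 0.0
```

>>> carry_out(rows="0 0 0 0;0 0 0 0", claw=70)

```text
t: 37.25
eef_pos: [0.5399, 0.1473, 0.2252]
tool_rot: [0.0, 0.763, 0.647, -0.0]
contact_force: [-0.8, -0.9, -1.1]
gripper_width: 0.818
grasp_force: 0.0
```

```bash
python3 - <<'E'
from h import *
o=get_obs();r=o["tool_rot"];print(o["t"],o["eef_pos"],np.degrees(np.arctan2(2*r[2]**2-1,2*r[1]*r[2])),np.round(o["q"],2))
n="wrist";c=read_camera(n)
for t,z in(("sign_fold",.0765),("rail_mid",.16)):
  for r in place_of(n,t)[:2]:print(t,np.round(r["centre"]),round(r["confidence"],2),back(c,r["centre"],z)[0].round(4))
for r in outline_of(n,"sign")[:1]:print(rect(c,r["pixels"],.08))
cv2.imwrite("pics/w8.png",c["img"])
E
```

```text
37.25 [0.53986514 0.1472917  0.22516773] -9.380001016685995 [-0.93  0.35  0.7   1.88 -0.26  1.01 -0.28]
sign_fold [286. 185.] 0.79 [0.5473 0.1577 0.0765]
rail_mid [500.  14.] 0.71 [0.6767 0.2491 0.16  ]
[549.8 159.   93.3  37.5  79.4]
```

View pics/w8.png

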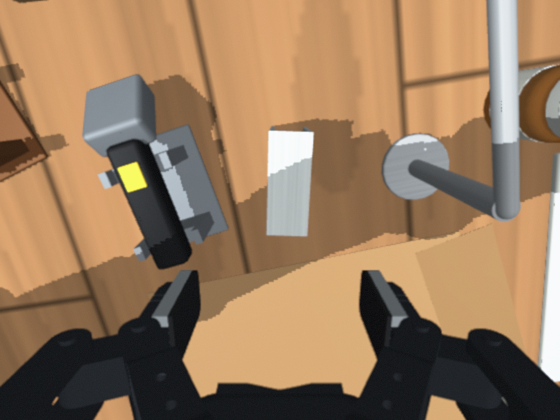

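The wrist view shows the sign's top from (290,130) to (287,236), centre (0.549,0.158), long axis 79.4°. The bar is at the upper right, with its near end at (505,210). I'll grip the sign.

>>> carry_out(rows="9 10 -40 -1.2;0 0 -55 0;0 0 -45 0;0 0 -27 0;0 0 -15 0;0 0 0 0;0 0 0 0")

```text
t: 38.33
eef_pos: [0.55, 0.1579, 0.0446]
tool_rot: [0.0, 0.77, 0.638, 0.001]
contact_force: [0.2, 0.3, -0.0]
gripper_width: 0.823
grasp_force: 0.0
```

>>> carry_out(rows="0 0 0 0;0 0 0 0;0 0 0 0;0 0 0 0;0 0 0 0;0 0 0 0", claw=20, force=40)

```text
t: 39.08
eef_pos: [0.5497, 0.1582, 0.0443]
tool_rot: [0.0, 0.77, 0.639, 0.001]
contact_force: [-0.6, 0.3, 6.1]
gripper_width: 0.418
grasp_force: 40.5
```

>>> carry_out(rows="0 0 20 0;0 0 45 0;0 0 60 0;0 0 60 0;0 0 15 0;0 0 0 0;0 0 0 0")

```text
t: 39.95
eef_pos: [0.5478, 0.1578, 0.2418]
tool_rot: [-0.0, 0.77, 0.639, -0.001]
contact_force: [-0.9, -0.2, -0.8]
gripper_width: 0.416
grasp_force: 40.2
```

>>> carry_out(rows="26 18 0 2.7;26 18 0 2.7;26 18 0 2.7;25 18 0 2.7;25 18 0 2.6;0 0 0 0;0 0 0 0;0 0 0 0")

```text
t: 40.95
eef_pos: [0.6763, 0.2468, 0.2428]
tool_rot: [-0.0, 0.69, 0.724, -0.001]
contact_force: [-0.3, 0.0, -1.4]
gripper_width: 0.414
grasp_force: 40.5
```

```bash
python3 - <<'E'
from h import *
o=get_obs();r=o["tool_rot"];e=o["eef_pos"];print(o["t"],e,np.degrees(np.arctan2(2*r[2]**2-1,2*r[1]*r[2])),np.round(o["q"],2))
for n in("wrist","top","side"):
  c=read_camera(n)
  for r in place_of(n,"rail_mid")[:2]:print(n,np.round(r["centre"]),round(r["confidence"],2),back(c,r["centre"],.16)[0].round(4))
  if n=="wrist":
    im=c["img"].copy()
    for P in((.6705,.3573,.16),(.6755,.247,.16),(.6809,.1347,.16)):
      cv2.drawMarker(im,tuple(map(int,proj(c,P)[0].round())),(0,0,255),0,8)
    cv2.imwrite("pics/w9.png",im)
  if n=="side":cv2.imwrite("pics/s9.png",cv2.resize(c["img"][40:190,240:440],(800,600)))
E
```

```text
40.95 [0.67633765 0.24684999 0.2428112 ] 2.6890665698433427 [-0.82  0.61  0.61  1.45 -0.36  1.2  -0.11]
top [179. 114.] 0.61 [0.7079 0.2703 0.16  ]
side [241. 388.] 0.74 [ 0.3781 -0.4213  0.16  ]
side [342. 138.] 0.57 [0.6877 0.2531 0.16  ]
```

View pics/w9.png

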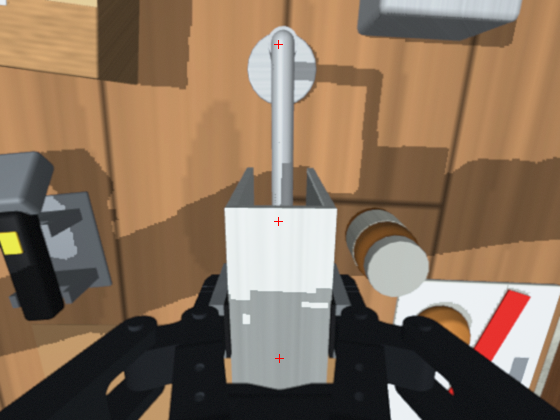

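View pics/s9.png

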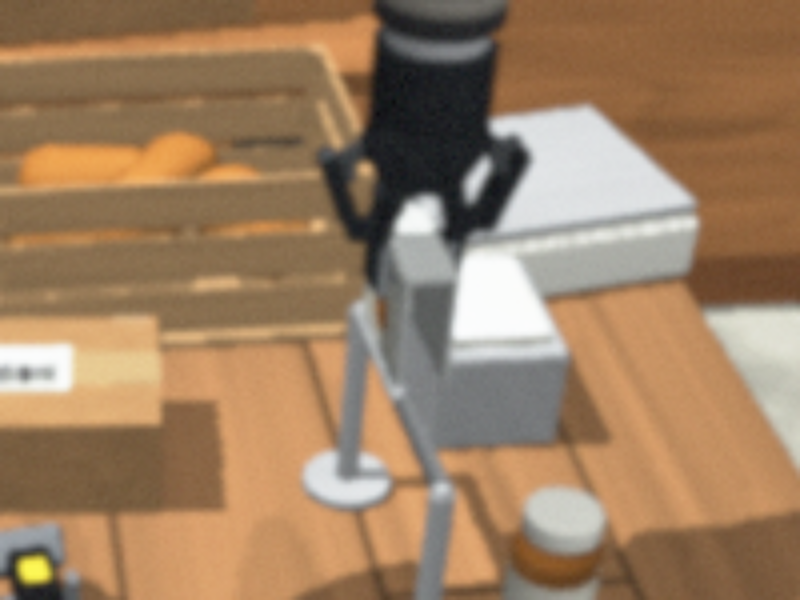

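The wrist view shows the bar (x≈282) centred between the sign's plates (250–308) and parallel to them. I'll lower in stages.

>>> carry_out(rows="1 2 0 0;0 0 -30 0;0 0 -30 0;0 0 0 0;0 0 0 0")

```text
t: 41.88
eef_pos: [0.6788, 0.25, 0.1846]
tool_rot: [0.0, 0.69, 0.724, 0.001]
contact_force: [-0.0, -0.5, -0.3]
gripper_width: 0.418
grasp_force: 40.4
```

>>> carry_out(rows="0 0 -20 0;0 0 -15 0;0 0 -7 0;0 0 -3 0;0 0 0 0;0 0 0 0;0 0 0 0")

```text
t: 42.75
eef_pos: [0.6783, 0.25, 0.1388]
tool_rot: [0.0, 0.69, 0.724, 0.0]
contact_force: [0.6, -0.3, -1.7]
gripper_width: 0.417
grasp_force: 40.4
```

>>> carry_out(rows="0 0 -2 0;0 0 -2 0;0 0 0 0;0 0 0 0")

```text
t: 43.25
eef_pos: [0.6781, 0.25, 0.1348]
tool_rot: [-0.0, 0.69, 0.724, 0.0]
contact_force: [-2.7, -0.8, 3.9]
gripper_width: 0.416
grasp_force: 40.9
```

Contact shows the sign is on the bar. Release and retreat.

>>> carry_out(rows="0 0 0 0;0 0 0 0;0 0 0 0;0 0 0 0", claw=62)

```text
t: 43.75
eef_pos: [0.678, 0.2499, 0.1342]
tool_rot: [-0.0, 0.69, 0.724, -0.0]
contact_force: [0.1, 0.3, -0.7]
gripper_width: 0.725
grasp_force: 0.0
```

>>> carry_out(rows="0 0 10 0;0 0 20 0;0 0 40 0;0 0 50 0;0 0 0 0;0 0 0 0;0 0 0 0;0 0 0 0")

```text
t: 44.75
eef_pos: [0.6775, 0.2498, 0.2533]
tool_rot: [-0.0, 0.69, 0.724, -0.001]
contact_force: [0.4, -0.0, 0.1]
gripper_width: 0.728
grasp_force: 0.0
```

```bash
python3 - <<'E'
from h import *
o=get_obs();print(o["t"],o["eef_pos"],o["contact_force"])
S=read_camera("side");T=read_camera("top");W=read_camera("wrist")
for n,c in(("side",S),("top",T),("wrist",W)):
  for r in place_of(n,"sign_fold")[:1]:print(n,r["confidence"],back(c,r["centre"],.167)[0].round(4))
for r in outline_of("wrist","sign")[:1]:print(rect(W,r["pixels"],.17))
for r in outline_of("side","roll1")[:5]:print(np.round(r["centre"]),round(r["confidence"],2),rect(S,r["pixels"],.022))
for r in outline_of("side","scanner")[:1]:print(np.round(r["centre"]))
cv2.imwrite("pics/f.png",np.hstack([cv2.resize(S["img"],(400,300)),cv2.resize(S["img"][90:210,280:440],(400,300))]))
cv2.imwrite("pics/f2.png",np.vstack([cv2.imread("pics/f.png"),np.hstack([cv2.resize(W["img"],(400,300)),cv2.resize(T["img"],(400,300))])]))
E
```

```text
44.75 [0.67754519 0.24983917 0.25331652] [ 0.37239399 -0.0097901   0.11387823]
side 0.85 [0.6707 0.2541 0.167 ]
top 0.57 [0.6711 0.2485 0.167 ]
wrist 0.65 [0.6774 0.2476 0.167 ]
[678.2 253.1  97.7  36.4 -87.4]
[242. 382.] 0.9 [ 374.8 -350.1   90.7   59.6   -5.7]
[322. 408.] 0.75 [ 522.9 -410.3   91.3   52.4   -6.7]
[236. 416.] 0.65 [ 364.1 -410.1   90.5   19.1   -5.4]
[251. 185.]
```

View pics/f2.png

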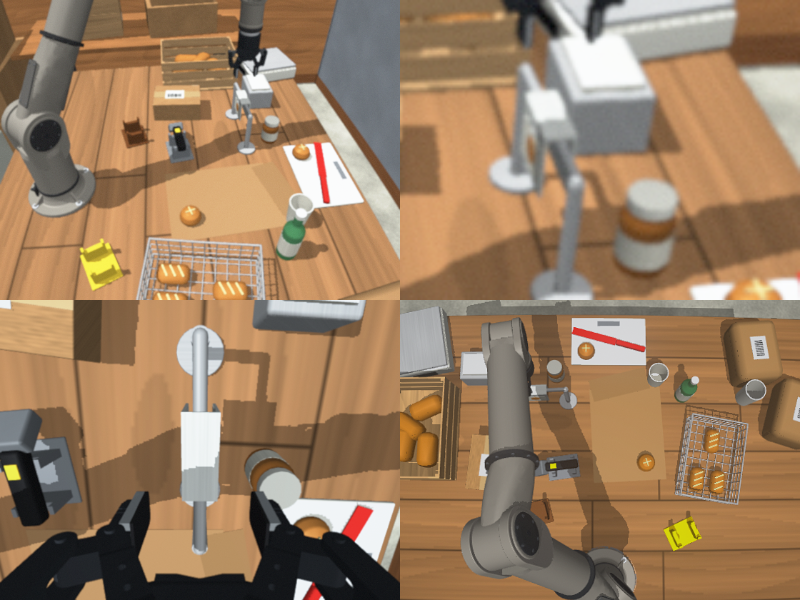

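The sign hangs straight over the middle of the bar, at (200,455) in the wrist view. All three rolls are in the basket, and the scanner and bun are in place. Handing in.

```bash
python3 -c "
from station import *
print(hand_in())"
```

```text
the job is handed in; nothing more can be done
None
```

The job is handed in and the judgement isn't shown to me: the label was scanned from about 10 cm for over 2 s and the scanner laid back, all three long rolls are in the basket (a finger pushed its side at about 23 N while letting go of the first), and the sign hangs straight at mid-bar, with the bun and the rest left alone.

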